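# Replace a suspect relay and show its contacts to the inspection camera

## Robot

A 6-joint arm with a two-finger parallel gripper is mounted at the origin on the work surface. World frame = base frame: x ahead of the robot, y to its left, z up, the work surface at z = 0. Lengths are in mm, angles in rad, forces in N, time in s.
With the tool pointing down it reaches from about 275 to 975 mm from the base axis. Payload 8.4 kg.
Tool frame: the origin (TCP) lies at the very end of the fingers, on their centre line; the grasp point (between the pads) lies 19 mm behind it (ctrl.grip_depth is the distance from the TCP to the grasp point, in mm); y points along the fingers, x is the direction in which the jaws open and shut, and the axes are right-handed (so a half turn about y gives the same grasp; the last joint's range is limited). The gripper opens to 92 mm and grips with 3 to 60 N. Pads are 20 mm wide; open, the fingers measure 128 mm over their backs; the gripper's body (75 mm by 189 mm) begins 69 mm behind the grasp point.
Start: joints at [-1.18, 0.353, 1.633, -0, 1.155, -0.002], TCP at [239.234, -577.403, 214.583] pointing down, gripper open.
Joint ranges: [-2.63, 2.63], [-0.92, 2.1], [0.06, 2.66], [-1.3, 4.44], [0, 2.69], [-3.02, 3.02]. Speed limits (rad/s): [2.22, 2.22, 2.79, 3.14, 3.14, 3.14].

## Interface

Orientations are given as a unit quaternion [x, y, z, w].
In Python, from bench import read_state, cams, ctrl, models gives the robot as it stands.
- The arm moves only by the tool send_rows, never from a script. Its argument "increments" is a list of rows, each a list of 3 entries, a list of its own where there are three numbers: the shift along the tool's x, y, z in cm, then the turn, a rotation vector about the tool's x, y, z in degrees, then the finger opening in cm, from 0 to 9.19. In form: [[[x, y, z], [wx, wy, wz], hand], ...]. A call has 1 to 12 rows; each row is the pose to reach, as a shift and turn from the pose commanded when the call began, along the tool's axes at that moment; what a row does not reach only later rows make up. A row lasts 1/8 s, in which the tool goes at most 62.5 mm and 10.7 degrees, less where a joint would pass 70% of its speed; a pose out of reach is approached as far as the arm can. A call with a gripper value outside its range is refused whole. The fingers move at their own pace and stop on an object; the grip force is fixed at half the most. Time passes only in rows, so rows that repeat a pose let the fingers close. It gives the time, the measured TCP pose, the force and the opening at its end, in the units of the state.
- read_state(): the state, without advancing time (a new reading comes with each control period).
- cams.get_image(name): name is "scene" or "top"; returns (picture, depth): 480x640x3 uint8, red, green, blue; 480x640 float32, mm along the optical axis (not along the pixel's ray), 0 where there is no reading.
- cams.camera_model(name): a dict with "fx", "fy", "cx", "cy" (pixels), "cam_to_world" (4x4, takes a point from camera to world coordinates). Camera axes: x right, y down, z forward; pixel columns grow to the right and rows downward; lengths in mm; the calibration is good to about 2 mm. A picture is of the moment at which its call begins. camera_model takes no time and is no camera call.
- ctrl.hand_in(): hands the job in, once; it reports no verdict.
Trained networks look in the newest picture that a camera, given by its name, has taken for a name from the list of things; names that differ only in an ending like _2 or _b are one class to them, and where a whole thing is asked for, a point or a joint stands for the part that bears it (a point fixed in the world has none). Each returns a list of dicts, best first, with "conf" (0 to 1); they miss things now and then, are a little off and sometimes report something else, mostly with a low value. They report only what shows in the picture. A call takes as long as a camera call. They do not tell look-alikes from the thing itself.
- models.find_in(camera, target): "box" ([left, top, right, bottom] in pixels, round what is visible of it).
- models.tip_of(camera, target): "uv" ([column, row] in pixels: a listed point, or the origin of a listed thing).
The state is a dict: "clock": time; "joints": joint angles; "joint_vel": joint speeds; "effort": joint torques, N m; "ee_pos": TCP position; "tool_rot": TCP orientation; "ft_force": force on the tool from outside, world axes, zero at the start; "torque": the same for the moment, N m; "width": finger opening in mm.
Only numpy, scipy, OpenCV 4.12 (cv2) and the standard library are available. Lean on these libraries where they do the work, as an engineer would, in place of code of your own. Each camera call takes 0.05 s, during which the arm holds its last target. There are 200 camera calls.

## Task

Plug the spare relay from the plywood rack fully home into the empty socket of the open control unit and let go of it. Only then pull the suspect relay out of the other socket and hold it up to the inspection camera: its contact foot towards the lens, square to it and centred, the underside of the foot 70 mm straight out from the glass, and the relay's long side level across the picture. Finish while holding it there, still and in the gripper alone; do not touch the camera, and leave the other things where they are.

Things in the scene. Friction and masses are not known exactly. Their poses are not given: they have to be found in the camera images.
- spare: Spare relay, upright in one of the rack's two pockets: grey box cover 26 x 34 x 38 mm (x, y, z), black collar 27 x 35 x 6 mm under it, black plug foot 16 x 24 mm (x, y), 12 mm deep, below that; 56 mm tall in all, about 60 g. Origin: centre of the foot's underside (brass contacts); z up through the cover, y along the long side. Half a turn about z makes no difference.
- suspect: Suspect relay, the same make, shape and axes as the spare (origin: centre of the foot's underside; foot z = 0 to 12 mm, collar 12 to 18, cover 18 to 56). At the start it is plugged into one of the unit's two sockets; only the fit of its foot holds it and it lifts straight up.
- suspect_top (a point): Centre of the suspect relay's top face, 56 mm above its origin along its z.
- socket_empty: The empty one of two like black sockets: fixed upright block 46 x 54 x 26 mm (x, y, z), rectangular hole 18 x 26 mm (x, y), 16 mm deep, chamfered, mouth on top. Origin: centre of its underside, 6 mm above the bench. A relay fully home has its collar on the socket's top, its origin 14 mm above this one and its y along this y (either way round).
- socket_empty_mouth (a point): Centre of the mouth of the empty socket's hole, on its top face, 32 mm above the bench.
- socket_full: The other socket, identical, holding the suspect relay at the start. The two stand 80 mm apart along their y, on the open unit's aluminium base plate, 150 x 210 x 6 mm, whose other parts reach at most 24 mm above the bench. Origin: centre of the socket's underside.
- rack: Plywood rack 70 x 140 x 24 mm (x, y, z), fixed on the bench on the right, with two pockets 38 mm either side of its middle along y; the feet of what stands in it hang 12 mm deep, collars on its top. Origin: centre of its underside.
- camera: Inspection camera's fixed stand, on the left: steel base 110 x 100 x 12 mm, two aluminium cheeks up to 97 mm above the bench carrying the head. Origin: on the bench, 10 mm in front of the base's middle; it faces its own -x, roughly the robot.
- camera_head: Camera head fixed on the stand: white box and barrel within 90 mm behind the glass, white ring 60 mm across round the lens. It looks up and towards the robot, 0.5 rad off vertical. Origin: centre of the lens glass, flush with the ring's face, 130 mm above the bench; z: viewing axis, out of the glass; y: level, across the picture.
- timer: Bystander, loose: a round black plug-in timer 36 mm across, 42 mm tall over all with a small metal knob on top and the same foot as the relays, standing in the other rack pocket. Origin: centre of its foot's underside.
- cover: Bystander, loose: small grey plastic block 12 x 36 x 10 mm, lying loose at one corner of the unit's base plate. Origin: centre of its underside.
- screwdriver: Bystander, loose: screwdriver 170 mm long lying on the bench near the robot. Origin: underside, mid-length.
- spool: Bystander, loose: bare metal wire spool 54 mm across, 40 mm tall, standing on the far right of the mat. Origin: centre of its underside.
- flux: Bystander, loose: white plastic bottle 40 mm across, 90 mm tall, standing beyond the unit. Origin: centre of its underside.
- objective: Bystander, loose: dark metal microscope objective 48 mm across, 55 mm tall, standing on the near left of the mat. Origin: centre of its underside.
Mind the look-alikes: they are no part of the job. Leave any pink or red look-alike of the suspect alone.

How it is judged:
By the outcome, as a careful person would: the job done as asked, in the order asked, and still so for the second after the job is handed in, while the arm keeps its last pose, push and grip.
It also fails if it takes over 54 s, if anything falls off the work surface, if the arm or the gripper's body presses on something with over 40 N, if the wrist force passes 120 N, or if a joint passes its speed limit or range.

## Working session

There is one attempt and no reset: what is moved stays moved. The work goes in short steps, Python scripts to look and compute and a tool call to move; the robot and the scene stay as the last step left them, time stands still between calls to the robot, and variables do not carry over. Pictures are saved under pics/ and viewed, about 8 in all and at most 12, crops included, and the job is handed in when it is done.

Besides the shell and the picture viewer there is one more tool, called after "Request:" as a command line: name --argument value ..., lists and objects as JSON in quotes. send_rows: Moves the arm, as the interface text tells. Its arguments: {"type":"object","properties":{"increments":{"type":"array","items":{"type":"array"}}},"required":["increments"]}

```bash
mkdir -p pics; ls; cat > h.py <<'E'
import numpy as np, cv2
from scipy.spatial.transform import Rotation as R
from bench import read_state, cams, ctrl, models
def save(n,im,f=None): cv2.imwrite('pics/'+n, cv2.cvtColor(im,cv2.COLOR_RGB2BGR))
def cloud(name,d):
    m=cams.camera_model(name); v,u=np.mgrid[:480,:640]
    P=np.stack([(u-m['cx'])/m['fx']*d,(v-m['cy'])/m['fy']*d,d,np.ones_like(d)],-1)
    return (P@np.array(m['cam_to_world']).T)[...,:3]
def px(name,p):
    m=cams.camera_model(name); q=np.linalg.inv(np.array(m['cam_to_world']))@np.append(p,1)
    return np.array([m['fx']*q[0]/q[2]+m['cx'],m['fy']*q[1]/q[2]+m['cy']])
def ray(name,uv,z):
    m=cams.camera_model(name);T=np.array(m['cam_to_world'])
    d=T[:3,:3]@np.array([(uv[0]-m['cx'])/m['fx'],(uv[1]-m['cy'])/m['fy'],1]);o=T[:3,3]
    return o+d*(z-o[2])/d[2]
E
python3 - <<'E'
from h import *
np.set_printoptions(precision=3,suppress=True)
print(read_state())
for c in('scene','top'):
    im,d=cams.get_image(c); save(c+'0.png',im); np.savez(c+'0.npz',im=im,d=d)
    m=cams.camera_model(c);print(c,m['fx'],np.array(m['cam_to_world']))
    for n in ['spare','suspect','suspect_top','socket_empty','socket_empty_mouth','socket_full','rack','camera','camera_head','timer']:
        f=models.find_in(c,n) if n not in('suspect_top','socket_empty_mouth') else []
        t=models.tip_of(c,n)
        print(n,[(np.round(x['box']).tolist(),round(x['conf'],2)) for x in f[:3]],[(np.round(x['uv'],1).tolist(),round(x['conf'],2)) for x in t[:3]])
E
```

```text
pics
{'clock': 0.0, 'joints': array([-1.18 ,  0.354,  1.634, -0.   ,  1.155, -0.002]), 'joint_vel': array([-0.   , -0.002, -0.001, -0.001, -0.   ,  0.   ]), 'effort': array([ -0.003, -59.385, -33.422,   0.07 ,   0.023,  -0.   ]), 'ee_pos': array([ 239.028, -576.952,  213.9  ]), 'tool_rot': array([-0.588,  0.393, -0.392,  0.588]), 'ft_force': array([0.216, 0.103, 0.569]), 'torque': array([-0.   , -0.013, -0.005]), 'width': 91.3085527079108}
scene 438.9458229061394 [[   0.448    0.582   -0.679 1143.067]
 [   0.894   -0.296    0.336 -270.041]
 [  -0.005   -0.758   -0.653  686.811]
 [   0.       0.       0.       1.   ]]
spare [([130.0, 289.0, 156.0, 323.0], 0.97), ([288.0, 282.0, 313.0, 314.0], 0.67)] [([147.2, 315.3], 0.7)]
suspect [([219.0, 340.0, 237.0, 369.0], 0.79), ([290.0, 284.0, 311.0, 314.0], 0.76), ([204.0, 294.0, 231.0, 327.0], 0.66)] [([217.0, 318.9], 0.89), ([299.4, 308.8], 0.68), ([231.0, 365.4], 0.67)]
suspect_top [] [([225.8, 344.7], 0.72), ([218.6, 304.8], 0.71), ([298.5, 293.3], 0.56)]
socket_empty [([312.0, 275.0, 345.0, 302.0], 0.88)] [([328.9, 294.7], 0.85)]
socket_
[... 1037 characters left out ...]
448.3, 182.9], 0.92), ([358.1, 204.3], 0.85), ([438.6, 239.0], 0.56)]
socket_empty [([304.0, 201.0, 333.0, 234.0], 0.71)] [([317.0, 215.1], 0.71), ([356.8, 209.6], 0.37)]
socket_empty_mouth [] [([314.0, 216.1], 0.57)]
socket_full [([342.0, 188.0, 376.0, 223.0], 0.9), ([303.0, 203.0, 334.0, 236.0], 0.27)] [([357.6, 206.9], 0.67)]
rack [([474.0, 211.0, 532.0, 300.0], 0.97), ([342.0, 186.0, 376.0, 225.0], 0.54)] [([503.0, 254.6], 0.8)]
camera [([101.0, 205.0, 178.0, 284.0], 0.85)] [([145.1, 249.8], 0.65), ([358.6, 204.0], 0.39)]
camera_head [([104.0, 225.0, 157.0, 276.0], 0.96)] [([125.1, 263.7], 0.64), ([509.9, 275.9], 0.15)]
timer [([490.0, 224.0, 509.0, 243.0], 0.57)] [([497.9, 235.7], 0.7)]
```

View pics/top0.png

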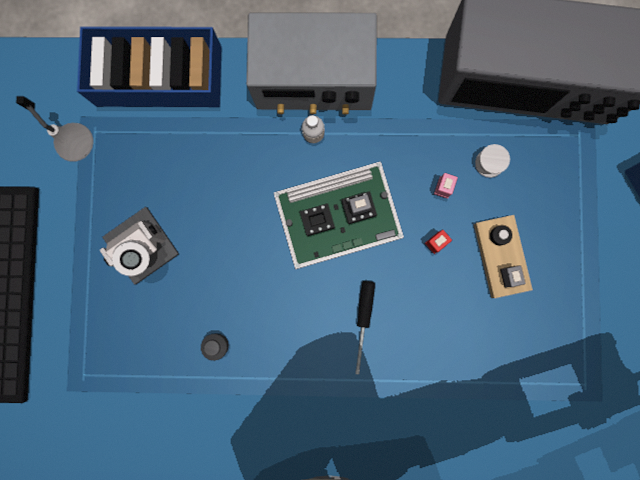

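```bash
python3 - <<'E'
from h import *
a=np.load('scene0.npz')['im'][160:400,100:500]
save('crop0.png',cv2.resize(a,None,fx=2,fy=2,interpolation=cv2.INTER_CUBIC))
E
```

```text
(no output)
```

View pics/crop0.png

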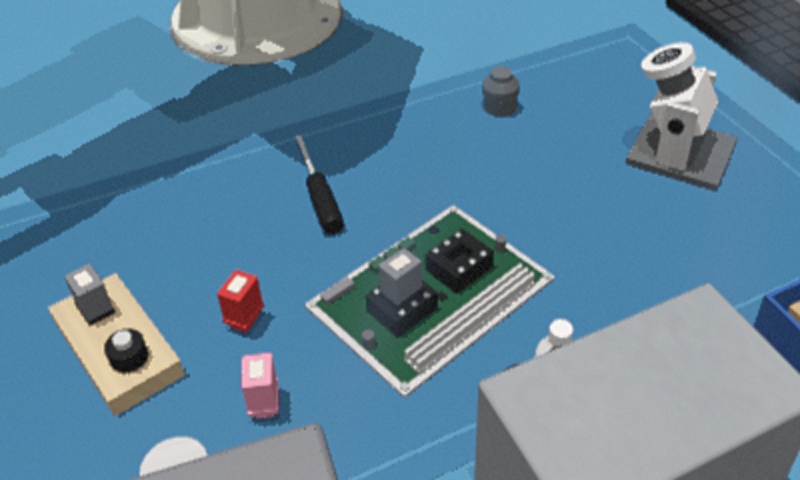

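The top picture shows the spare as the grey box in the rack at (514,275), with the timer at (500,235). The suspect is the grey box in the unit at (358,205), and the empty socket is at (317,218). The camera lens is at (130,259). The look-alikes are red (438,240) and pink (446,185), and neither is chosen. The close crop agrees.

```bash
cat > meas.py <<'E'
from h import *
np.set_printoptions(precision=2,suppress=True)
def rect(P):
    r=cv2.minAreaRect(P[:,:2].astype(np.float32)); return np.array(r[0]),np.array(r[1]),r[2]
if __name__=='__main__':
  C={c:cloud(c,np.load(c+'0.npz')['d']) for c in('scene','top')}
  IM={c:np.load(c+'0.npz')['im'] for c in C}
  seeds={'spare':(ray('top',(514,275),68),68,30),'suspect':(ray('top',(358,204),76),76,30),'sock_e':(ray('top',(317,218),32),32,40),
   'sock_f':(ray('top',(358,206),32),32,40),'rack':(ray('top',(503,256),24),24,90),'timer':(ray('top',(501,235),50),54,30)}
  for n,(p,z,rad) in seeds.items():
    for c in C:
      X=C[c].reshape(-1,3); m=(np.linalg.norm(X[:,:2]-p[:2],axis=1)<rad)&(abs(X[:,2]-z)<6)
      Q=X[m]
      if len(Q)>10: print(n,c,len(Q),'z',np.median(Q[:,2]),'mean',Q.mean(0),*rect(Q))
  # base plate by white edge corners, ring
  for c,b in(('top',(100,220,170,285)),('scene',(410,175,475,235))):
    X=C[c][b[1]:b[3],b[0]:b[2]].reshape(-1,3); im=IM[c][b[1]:b[3],b[0]:b[2]].reshape(-1,3).astype(int)
    m=(X[:,2]>100)&(X[:,2]<160); Q=X[m]; print(c,'head',len(Q),Q.min(0),Q.max(0))
E
python3 meas.py
python3 - <<'E'
from h import *
a=np.load('top0.npz')['im']
s=np.hstack([cv2.resize(a[200:300,95:195],(400,400),interpolation=cv2.INTER_CUBIC),cv2.resize(a[180:280,280:380],(400,400),interpolation=cv2.INTER_CUBIC)])
save('crop1.png',s)
E
```

```text
spare scene 217 z 67.621612456055 mean [ 496.3  -319.88   67.35] [ 494.15 -319.75] [35.62 25.91] 12.8008451461792
spare top 300 z 67.04179827123744 mean [ 494.93 -318.12   67.1 ] [ 494.96 -318.76] [33.93 26.66] 13.703653335571289
suspect scene 216 z 75.8020568920146 mean [618.9  -48.88  75.56] [616.98 -48.34] [26.88 34.68] 17.885793685913086
suspect top 286 z 75.09730121060795 mean [617.73 -46.86  75.19] [617.99 -46.89] [26.59 34.19] 17.04932975769043
sock_e scene 434 z 31.825167862036267 mean [594.87  27.84  31.54] [593.32  28.6 ] [47.76 56.02] 16.541322708129883
sock_e top 602 z 31.378057586429804 mean [594.82  29.46  31.33] [594.79  29.53] [46.27 54.21] 17.691652297973633
sock_f scene 315 z 31.79283339371591 mean [627.29 -52.33  31.76] [616.69 -47.64] [48.15 55.06] 17.417444229125977
sock_f top 405 z 31.5127657138803 mean [614.72 -45.89  31.53] [618.11 -47.12] [46.27 54.43] 17.09935760498047
rack scene 1650 z 23.836317653444155 mean [ 540.02 -311.22   23.82] [ 531.02 -310.96] [142.38  70.29] 12.981459617614746
rack top 2268 z 23.202893176906628 mean [ 531.88 -307.9    23.26] [ 532.04 -310.33] [140.27  72.09] 13.16519546508789
timer scene 72 z 53.43132313829068 mean [ 569.06 -302.67   52.79] [ 568.11 -301.28] [22.32 22.38] 37.44538497924805
timer top 99 z 51.64418998817837 mean [ 568.64 -301.04   51.73] [ 568.09 -299.99] [32.06 30.71] 20.901268005371094
top head 1260 [485.13 309.34 100.03] [573.64 396.07 146.87]
scene head 615 [482.97 308.41 100.01] [567.96 388.5  144.66]
```

View pics/crop1.png

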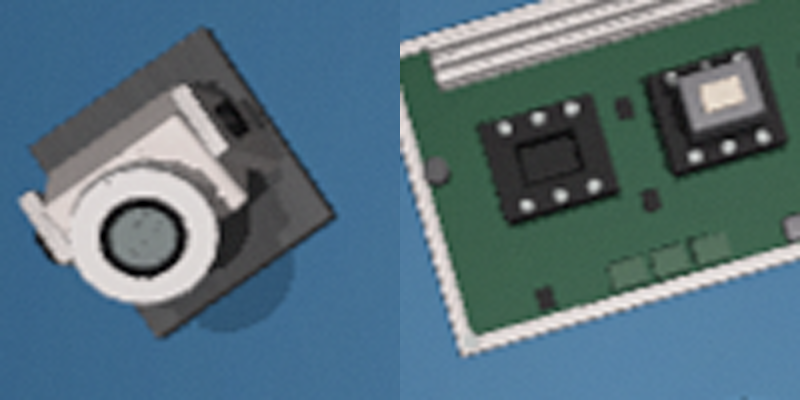

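```bash
python3 - <<'E'
from h import *
np.set_printoptions(precision=4,suppress=True)
s=read_state();Rt=R.from_quat(s['tool_rot']).as_matrix();print('tool axes cols\n',Rt)
for c,b in(('top',(95,215,170,285)),('scene',(405,175,480,240))):
    z=np.load(c+'0.npz');X=cloud(c,z['d'])
    m0=np.zeros((480,640),bool);m0[b[1]:b[3],b[0]:b[2]]=1
    Q=X[m0&(X[...,2]>100)&(X[...,2]<165)]
    # RANSAC plane near expected normal
    n0=np.array([-.825*np.sin(.5),-.565*np.sin(.5),np.cos(.5)]);best=None
    rng=np.random.default_rng(0)
    for _ in range(2000):
        p=Q[rng.choice(len(Q),3,False)];n=np.cross(p[1]-p[0],p[2]-p[0])
        if np.linalg.norm(n)<200: continue
        n/=np.linalg.norm(n);n*=np.sign(n[2])
        if n@n0<.95: continue
        i=abs((Q-p[0])@n)<1.2
        if best is None or i.sum()>best.sum():best=i
    for _ in range(5):
        I=Q[best];o=I.mean(0);n=np.linalg.svd(I-o)[2][2];n*=np.sign(n[2]);best=abs((Q-o)@n)<1.5
    I=Q[best];print(c,len(I),'n',n,'tilt',np.arccos(n[2]),'yaw',np.degrees(np.arctan2(-n[1],-n[0])))
    yv=np.cross(n,[0,0,1]);yv/=np.linalg.norm(yv);xv=np.cross(yv,n)
    ab=np.stack([(I-o)@xv,(I-o)@yv],1).astype(np.float32)
    (cx,cy),r=cv2.minEnclosingCircle(ab);print('centre',o+cx*xv+cy*yv,'r',r)
    # stand base rect z~12
    B=X[m0|True];B=B[(abs(B[:,2]-12)<3)&(np.linalg.norm(B[:,:2]-[540,350],axis=1)<110)]
    r=cv2.minAreaRect(B[:,:2].astype(np.float32));print('base',len(B),r)
E
```

```text
tool axes cols
 [[ 0.3828  0.      0.9238]
 [-0.9238 -0.      0.3828]
 [ 0.     -1.      0.    ]]
top 545 n [-0.409  -0.2794  0.8687] tilt 0.5182437575990916 yaw 34.33825161707347
centre [512.9212 337.6165 129.3103] r 30.3659610748291
base 1034 ((544.673828125, 360.1094970703125), (110.74015045166016, 99.54458618164062), 36.028812408447266)
scene 222 n [-0.3876 -0.2817  0.8777] tilt 0.4997074726985006 yaw 36.012344981448734
centre [510.8708 335.1437 129.8933] r 30.863525390625
base 810 ((543.791259765625, 358.67559814453125), (110.06072998046875, 102.84300994873047), 36.635459899902344)
```

```bash
cat > plan.py <<'E'
import sys,json,os
from h import *
np.set_printoptions(precision=3,suppress=True)
F='cmd.json'
def load():
    if not os.path.exists(F):
        s=read_state(); json.dump(dict(p=[239.234,-577.403,214.583],q=list(s['tool_rot'])),open(F,'w'))
    c=json.load(open(F)); return np.array(c['p']),R.from_quat(c['q'])
def apply(sh,rv):
    p,r=load(); json.dump(dict(p=list(p+r.apply(np.array(sh)*10)),q=list((r*R.from_rotvec(rv,degrees=True)).as_quat())),open(F,'w'))
def down(yaw,tilt=0):
    h=np.array([np.cos(np.radians(yaw)),np.sin(np.radians(yaw)),0]);Z=np.array([0,0,1.])
    x=np.cos(tilt)*h+np.sin(tilt)*Z; y=np.sin(tilt)*h-np.cos(tilt)*Z
    return R.from_matrix(np.stack([x,y,np.cross(x,y)],1))
def plan(p2,r2):
    p,r=load(); sh=r.inv().apply(np.array(p2)-p)/10; rv=(r.inv()*r2).as_rotvec(degrees=True)
    print('shift cm',sh,'rotvec deg',rv); return sh,rv
def status():
    s=read_state(); p,r=load(); m=R.from_quat(s['tool_rot'])
    print('t',s['clock'],'pos',s['ee_pos'],'cmd',p,'rot err',(r.inv()*m).as_rotvec(degrees=True),'F',s['ft_force'],'T',s['torque'],'w',s['width'],'J',s['joints'])
E
python3 - <<'E'
from plan import *
p,r=load()
s=read_state();d=s['tool_rot'];print(d)
plan([494.6,-319.2,120],down(13.2))
E
```

```text
[ 0.588 -0.393  0.393 -0.588]
shift cm [-14.078   9.458  33.476] rotvec deg [  0.001 -80.692   0.001]
```

Request:
send_rows --increments '[[[-14.08,9.46,33.48],[0,-80.7,0],5.2],[[-14.08,9.46,33.48],[0,-80.7,0],5.2],[[-14.08,9.46,33.48],[0,-80.7,0],5.2],[[-14.08,9.46,33.48],[0,-80.7,0],5.2],[[-14.08,9.46,33.48],[0,-80.7,0],5.2],[[-14.08,9.46,33.48],[0,-80.7,0],5.2],[[-14.08,9.46,33.48],[0,-80.7,0],5.2],[[-14.08,9.46,33.48],[0,-80.7,0],5.2],[[-14.08,9.46,33.48],[0,-80.7,0],5.2],[[-14.08,9.46,33.48],[0,-80.7,0],5.2],[[-14.08,9.46,33.48],[0,-80.7,0],5.2],[[-14.08,9.46,33.48],[0,-80.7,0],5.2]]'

```text
clock: 3.4
ee_pos: [494.6, -319.4, 120.1]
tool_rot: [0.702, 0.081, -0.081, -0.702]
ft_force: [0.8, 1.0, -0.1]
width: 51.9
```

```bash
python3 - <<'E'
from plan import *
apply([-14.08,9.46,33.48],[0,-80.7,0]); status()
im,d=cams.get_image('scene'); X=cloud('scene',d)
a=im[230:350,90:250]; save('c2.png',cv2.resize(a,None,fx=4,fy=4,interpolation=cv2.INTER_CUBIC))
print(px('scene',[494.6,-319.4,120.1]))
plan([494.6,-319.2,24-12+22],down(13.2))
# finger lower ends
m=(np.linalg.norm(X[...,:2]-[494.6,-319.4],axis=-1)<60)&(X[...,2]>115)&(X[...,2]<150)
Q=X[m];print(len(Q));h=np.array([np.cos(.23),np.sin(.23)]);t=np.array([-h[1],h[0]])
q=(Q[:,:2]-[494.6,-319.4]);print(np.percentile(q@h,[0,5,25,50,75,95,100]),np.percentile(q@t,[0,5,50,95,100]),Q[:,2].min())
E
```

```text
t 3.4 pos [ 494.556 -319.363  120.054] cmd [ 494.634 -319.166  119.982] rot err [-0.004  0.059 -0.005] F [ 0.796  0.962 -0.149] T [ 0.005 -0.086 -0.033] w 51.909677918155246 J [-0.576  0.403  1.795  0.     0.944 -0.805]
[134.033 280.221]
shift cm [-0.004  8.598 -0.002] rotvec deg [0.001 0.008 0.   ]
137
[26.127 30.512 38.832 39.82  40.609 41.774 42.887] [-10.912 -10.484  -2.204   7.548   8.966] 121.65753249578074
```

View pics/c2.png

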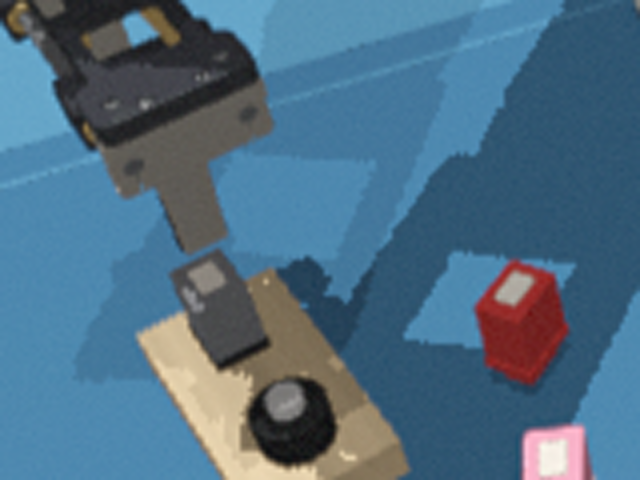

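The crop shows the open fingers above the spare, jaws across its short side, with the timer clear. The fingers' position in the scene camera gives its bias as about 1 mm, and both cameras then agree.

Request:
send_rows --increments '[[[0.04,3.0,0.04],[0,0,0],5.2],[[0.04,5.0,0.04],[0,0,0],5.2],[[0.04,7.0,0.04],[0,0,0],5.2],[[0.04,8.6,0.04],[0,0,0],5.2],[[0.04,8.6,0.04],[0,0,0],5.2],[[0.04,8.6,0.04],[0,0,0],3.6]]'

```text
clock: 4.2
ee_pos: [495.3, -319.0, 34.5]
tool_rot: [0.703, 0.081, -0.081, -0.702]
ft_force: [0.7, -0.1, 0.9]
width: 43.9
```

Request:
send_rows --increments '[[[0,0,0],[0,0,0],3.0],[[0,0,0],[0,0,0],1.5],[[0,0,0],[0,0,0],1.5],[[0,0,0],[0,0,0],1.5],[[0,0,0],[0,0,0],1.5],[[0,0,0],[0,0,0],1.5]]'

```text
clock: 4.95
ee_pos: [494.1, -319.1, 34.8]
tool_rot: [0.703, 0.081, -0.082, -0.702]
ft_force: [-5.0, -1.9, 5.1]
width: 33.8
```

```bash
python3 - <<'E'
from plan import *
apply([.04,8.6,.04],[0,0,0]); status()
E
```

```text
t 4.95 pos [ 494.144 -319.109   34.823] cmd [ 494.933 -318.687   33.982] rot err [-0.017 -0.019  0.067] F [-5.029 -1.875  5.057] T [-0.389  0.924  0.006] w 33.78324860894119 J [-0.575  0.52   1.841 -0.002  0.78  -0.805]
```

The jaws closed at 33.8 mm, so they hold the 34 mm long side: I read the spare's yaw 90° off. The grip is sound and fits between the sockets, leaving over 20 mm to the suspect. I'll keep it and turn the tool so that its x lies along the socket's y.

Request:
send_rows --increments '[[[0,-0.5,0],[0,0,0],1.5],[[0,-1.0,0],[0,0,0],1.5],[[0,-2.0,0],[0,0,0],1.5],[[0,-4.0,0],[0,0,0],1.5],[[0,-7.0,0],[0,0,0],1.5],[[0,-10.0,0],[0,0,0],1.5],[[0,-10.0,0],[0,0,0],1.5]]'

```text
clock: 5.82
ee_pos: [497.5, -319.8, 137.4]
tool_rot: [0.704, 0.083, -0.079, -0.701]
ft_force: [-0.6, -0.6, -1.2]
width: 33.6
```

```bash
python3 - <<'E'
from plan import *
apply([0,-10,0],[0,0,0]); status()
plan([594.5,29.6,134],down(-73))
E
```

```text
t 5.825 pos [ 497.46  -319.84   137.381] cmd [ 494.932 -318.685  133.982] rot err [-0.265 -0.001 -0.295] F [-0.571 -0.553 -1.191] T [-0.006 -0.085  0.024] w 33.575912159696124 J [-0.574  0.381  1.782  0.001  0.972 -0.805]
shift cm [17.651 -0.002 31.632] rotvec deg [ 0.    86.208  0.001]
```

Request:
send_rows --increments '[[[17.65,0,31.63],[0,86.2,0],1.5],[[17.65,0,31.63],[0,86.2,0],1.5],[[17.65,0,31.63],[0,86.2,0],1.5],[[17.65,0,31.63],[0,86.2,0],1.5],[[17.65,0,31.63],[0,86.2,0],1.5],[[17.65,0,31.63],[0,86.2,0],1.5],[[17.65,0,31.63],[0,86.2,0],1.5],[[17.65,0,31.63],[0,86.2,0],1.5],[[17.65,0,31.63],[0,86.2,0],1.5],[[17.65,0,31.63],[0,86.2,0],1.5],[[17.65,0,31.63],[0,86.2,0],1.5],[[17.65,0,31.63],[0,86.2,0],1.5]]'

```text
clock: 7.32
ee_pos: [594.5, 29.5, 133.9]
tool_rot: [-0.569, 0.42, -0.42, 0.569]
ft_force: [-0.5, 0.0, -0.7]
width: 33.6
```

```bash
python3 - <<'E'
from plan import *
apply([17.65,0,31.63],[0,86.2,0]); status()
im,d=cams.get_image('scene'); X=cloud('scene',d); np.savez('scene1.npz',im=im,d=d)
save('c3.png',cv2.resize(im[200:350,250:410],None,fx=4,fy=4,interpolation=cv2.INTER_CUBIC))
p=read_state()['ee_pos']
y=np.radians(-73);h=np.array([np.cos(y),np.sin(y)]);t=np.array([-h[1],h[0]])
for a,b in((p[2]-20,p[2]-1),(p[2]+2,p[2]+30)):
  m=(np.linalg.norm(X[...,:2]-p[:2],axis=-1)<60)&(X[...,2]>a)&(X[...,2]<b);Q=X[m];q=Q[:,:2]-p[:2]
  print(len(Q),np.percentile(q@h,[0,2,10,50,90,98,100]),np.percentile(q@t,[0,2,10,50,90,98,100]),Q[:,2].min())
plan([594.5,29.6,52+22],down(-73))
E
```

```text
t 7.325 pos [594.536  29.512 133.902] cmd [594.496  29.575 133.978] rot err [ 0.002 -0.048  0.005] F [-0.452  0.018 -0.67 ] T [-0.042 -0.009  0.019] w 33.57872054260739 J [0.047 0.395 1.77  0.    0.977 1.32 ]
71 [-15.753 -14.747 -10.652   6.963  16.869  18.574  18.83 ] [-5.96   1.104  5.405 12.808 14.235 14.479 14.783] 113.96551203191916
312 [-29.371 -27.303 -20.385  13.538  31.471  32.817  33.995] [-9.301 -6.122  1.102 10.76  13.878 14.538 15.008] 136.09959511751129
shift cm [-0.002  5.998  0.001] rotvec deg [-0.     0.008  0.001]
```

View pics/c3.png

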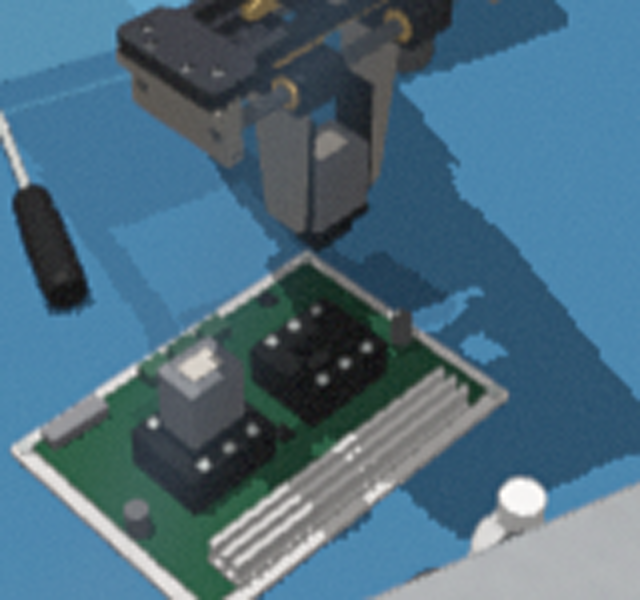

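The picture shows the spare held upright above the empty socket at crop (315,355); the suspect is at (200,390). I'll check the spare's face against the suspect's in the same camera.

```bash
python3 - <<'E'
from plan import *
X=cloud('scene',np.load('scene1.npz')['d'])
y=np.radians(-73);h=np.array([np.cos(y),np.sin(y)]);t=np.array([-h[1],h[0]])
E=np.array([594.5,29.6]);f=E+80*h
for n,c,z0,z1,s in(('held',E,134,166,13),('susp',f,44,72,13),('sockE',E,10,29,23),('sockF',f,10,29,23)):
  q=X[...,:2]-c; a=q@h;b=q@t
  m=(abs(a)<(14 if s==13 else 24))&(abs(b-s)<4)&(X[...,2]>z0)&(X[...,2]<z1)
  A=a[m];B=b[m];Z=X[...,2][m]; med=np.median(B); k=abs(B-med)<2
  co=np.linalg.lstsq(np.c_[A[k],Z[k]-Z[k].mean(),np.ones(k.sum())],B[k],rcond=None)[0]
  print(n,k.sum(),'face-nominal',co[2]-s,'yaw deg',np.degrees(co[0]),'tilt',np.degrees(co[1]))
E
```

```text
held 139 face-nominal 0.30331112569809626 yaw deg 0.7247076553187707 tilt -0.9114150023947137
susp 104 face-nominal -1.8707487600551502 yaw deg -0.4083114921357714 tilt 0.5815006004247102
sockE 100 face-nominal -1.9772583572591351 yaw deg -0.09726407095929095 tilt 0.9469597436700087
sockF 119 face-nominal -1.921268291074572 yaw deg -0.45802700955875403 tilt -0.41842297702180054
```

Request:
send_rows --increments '[[[0,3.0,-0.15],[0,0,0],1.5],[[0,5.0,-0.15],[0,0,0],1.5],[[0,6.5,-0.15],[0,0,0],1.5],[[0,7.2,-0.15],[0,0,0],1.5],[[0,7.2,-0.15],[0,0,0],1.5],[[0,7.2,-0.15],[0,0,0],1.5],[[0,7.2,-0.15],[0,0,0],1.5]]'

```text
clock: 8.25
ee_pos: [593.5, 29.1, 62.7]
tool_rot: [-0.568, 0.42, -0.421, 0.569]
ft_force: [-0.3, 0.1, 0.0]
width: 34.1
```

```bash
cat > face.py <<'E'
from plan import *
def face(zt,n=3):
  y=np.radians(-73);h=np.array([np.cos(y),np.sin(y)]);t=np.array([-h[1],h[0]])
  E=np.array([594.5,29.6]);f=E+80*h
  D=np.median([cams.get_image('scene')[1] for _ in range(n)],0) ;X=cloud('scene',D)
  for n,c,z0,z1,s in(('held',E,zt,zt+30,13),('susp',f,44,72,13),('sockE',E,10,29,23),('sockF',f,10,29,23)):
    q=X[...,:2]-c; a=q@h;b=q@t
    m=(abs(a)<(14 if s==13 else 24))&(abs(b-s)<5)&(X[...,2]>z0)&(X[...,2]<z1)
    A=a[m];B=b[m];Z=X[...,2][m]; med=np.median(B); k=abs(B-med)<2
    co=np.linalg.lstsq(np.c_[A[k],Z[k]-Z[k].mean(),np.ones(k.sum())],B[k],rcond=None)[0]
    print(n,k.sum(),'face-nominal',co[2]-s,'yaw deg',np.degrees(co[0]),'tilt',np.degrees(co[1]),'a range',np.percentile(A,[1,99]))
  return X
E
python3 - <<'E'
from face import *
apply([0,7.2,-.15],[0,0,0]); status()
X=face(64)
im,_=cams.get_image('scene');save('c4.png',cv2.resize(im[220:340,265:385],None,fx=5,fy=5,interpolation=cv2.INTER_CUBIC))
E
```

```text
t 8.25 pos [593.536  29.146  62.652] cmd [593.062  29.135  61.978] rot err [ 0.061  0.002 -0.013] F [-0.327  0.055  0.045] T [0.044 0.029 0.013] w 34.092062385903596 J [0.047 0.486 1.817 0.    0.837 1.32 ]
held 110 face-nominal -0.7685181730415671 yaw deg 0.1165437654275296 tilt -0.951696180906572 a range [-12.944  13.213]
susp 114 face-nominal -1.8232342879220909 yaw deg -0.4850665231530139 tilt -0.5961291911603943 a range [-13.839  13.89 ]
sockE 104 face-nominal -1.9399186730859341 yaw deg 0.12881734037914494 tilt -0.40980850387434153 a range [-23.211  23.799]
sockF 119 face-nominal -1.9314452452736752 yaw deg 0.035948701771146827 tilt 0.31076241152392103 a range [-23.291  23.641]
```

View pics/c4.png

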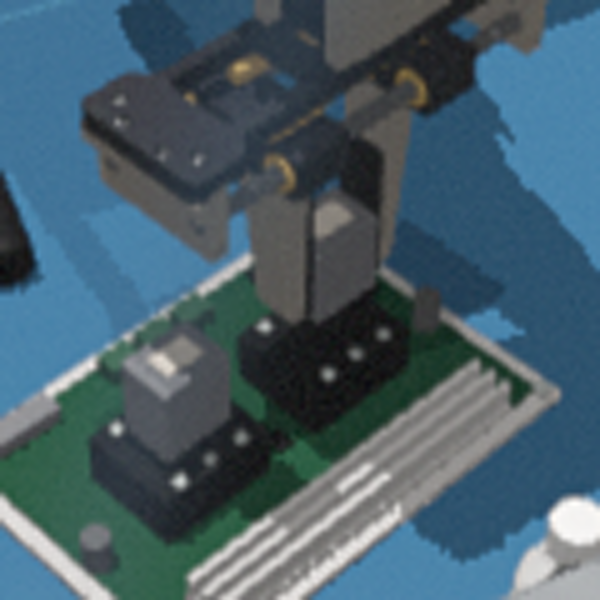

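Request:
send_rows --increments '[[[-0.02,0,-0.1],[0,0,0],1.5],[[-0.02,0.3,-0.1],[0,0,0],1.5],[[-0.02,0.6,-0.1],[0,0,0],1.5],[[-0.02,0.8,-0.1],[0,0,0],1.5],[[-0.02,1.0,-0.1],[0,0,0],1.5],[[-0.02,1.0,-0.1],[0,0,0],1.5],[[-0.02,1.0,-0.1],[0,0,0],1.5]]'

```text
clock: 9.32
ee_pos: [592.1, 29.0, 52.0]
tool_rot: [-0.568, 0.421, -0.421, 0.568]
ft_force: [0.3, -0.5, -0.8]
width: 34.0
```

```bash
python3 - <<'E'
from face import *
apply([-.02,1.0,-.1],[0,0,0]); status()
X=face(56)
status()
E
```

```text
t 9.325 pos [592.126  29.03   52.023] cmd [592.048  29.033  51.978] rot err [0.004 0.002 0.001] F [ 0.279 -0.514 -0.82 ] T [ 0.008 -0.017 -0.042] w 33.999073818484156 J [0.046 0.5   1.824 0.    0.817 1.32 ]
held 114 face-nominal -2.0954702945663612 yaw deg 0.08460557717135142 tilt -1.1561767678800234 a range [-13.786  13.838]
susp 107 face-nominal -1.9419335236889843 yaw deg -0.3622891677281108 tilt 0.13148700205218952 a range [-13.709  13.428]
sockE 102 face-nominal -1.9419118906789414 yaw deg 0.1792290152485367 tilt -0.4659914557241265 a range [-23.218  23.516]
sockF 115 face-nominal -1.948079990303377 yaw deg 0.18301145956569068 tilt 0.3617484048260571 a range [-23.342  22.389]
t 9.475 pos [592.146  29.029  52.082] cmd [592.048  29.033  51.978] rot err [ 0.01   0.    -0.001] F [ 0.065  0.079 -0.586] T [-0.027  0.024 -0.007] w 33.88244327547371 J [0.046 0.5   1.824 0.    0.817 1.32 ]
```

Aligned with no contact force, so I'll press it home.

Request:
send_rows --increments '[[[0,0.2,0],[0,0,0],1.5],[[0,0.4,0],[0,0,0],1.5],[[0,0.6,0],[0,0,0],1.5],[[0,0.8,0],[0,0,0],1.5],[[0,0.9,0],[0,0,0],1.5],[[0,0.95,0],[0,0,0],1.5],[[0,0.95,0],[0,0,0],1.5]]'

```text
clock: 10.35
ee_pos: [592.0, 29.0, 42.8]
tool_rot: [0.568, -0.421, 0.421, -0.568]
ft_force: [-1.7, 0.2, 4.6]
width: 33.7
```

```bash
python3 - <<'E'
from face import *
apply([0,.95,0],[0,0,0]); status()
X=face(48,2)
status()
E
```

```text
t 10.35 pos [592.023  29.029  42.791] cmd [592.048  29.033  42.478] rot err [-0.005  0.003  0.002] F [-1.749  0.222  4.581] T [-0.076  0.321 -0.022] w 33.70787108151318 J [ 0.046  0.514  1.829 -0.     0.799  1.32 ]
held 107 face-nominal -2.292889151341475 yaw deg -0.9489692653480439 tilt -1.0061354070202368 a range [-13.793  13.657]
susp 104 face-nominal -1.8367488013812725 yaw deg -0.8388155552276862 tilt -0.01493248961815997 a range [-13.9    13.807]
sockE 101 face-nominal -1.895302224891715 yaw deg -0.011224017770530437 tilt 0.4922738128118937 a range [-22.908  23.83 ]
sockF 114 face-nominal -1.966229272330338 yaw deg 0.18467278712095406 tilt -0.24614864280510182 a range [-23.303  22.484]
t 10.45 pos [591.999  29.037  42.783] cmd [592.048  29.033  42.478] rot err [-0.004  0.002  0.003] F [-2.079  0.791  5.751] T [-0.065  0.442  0.02 ] w 34.008235175603815 J [0.046 0.514 1.829 0.    0.799 1.32 ]
```

Request:
send_rows --increments '[[[0,0.05,0.02],[0,0,0],1.5],[[0,0.1,0.02],[0,0,0],1.5],[[0,0.1,0.02],[0,0,0],1.5]]'

```text
clock: 10.82
ee_pos: [592.1, 29.1, 42.7]
tool_rot: [0.569, -0.421, 0.42, -0.568]
ft_force: [-7.2, 0.1, 16.4]
width: 33.3
```

```bash
python3 - <<'E'
from face import *
apply([0,.1,.02],[0,0,0]); status()
E
```

```text
t 10.825 pos [592.063  29.069  42.725] cmd [592.239  29.092  41.478] rot err [-0.017 -0.006  0.002] F [-7.211  0.095 16.367] T [-0.14   1.209  0.034] w 33.28622121415424 J [ 0.047  0.514  1.828 -0.     0.8    1.32 ]
```

Request:
send_rows --increments '[[[0,-0.05,0],[0,0,0],2.5],[[0,-0.1,0],[0,0,0],4.4],[[0,-0.1,0],[0,0,0],4.4],[[0,-0.1,0],[0,0,0],4.4],[[0,-0.1,0],[0,0,0],4.4],[[0,-2.0,0],[0,0,0],4.4],[[0,-5.0,0],[0,0,0],4.4],[[0,-9.0,0],[0,0,0],4.4],[[0,-9.0,0],[0,0,0],4.4]]'

```text
clock: 11.95
ee_pos: [594.9, 29.2, 135.9]
tool_rot: [-0.567, 0.419, -0.422, 0.57]
ft_force: [1.1, 0.1, -0.8]
width: 43.8
```

```bash
python3 - <<'E'
from face import *
from meas import rect
apply([0,-9.0,0],[0,0,0]); status()
X=face(48,2)
for z in (76,):
  for c in ([594.5,29.6],[617.8,-46.9]):
    for cam in('scene','top'):
      Y=cloud(cam,cams.get_image(cam)[1]);Q=Y[(np.linalg.norm(Y[...,:2]-c,axis=-1)<28)&(abs(Y[...,2]-z)<6)]
      if len(Q)>5: print(c,cam,len(Q),np.median(Q[:,2]),rect(Q))
status()
p=[617.0,-47,130];plan(p,down(17))
E
```

```text
t 11.95 pos [594.88  29.19 135.92] cmd [592.24  29.09 131.48] rot err [ 0.39  0.   -0.1 ] F [ 1.05  0.14 -0.84] T [ 0.01 -0.04  0.01] w 43.84053177113346 J [ 0.05  0.39  1.77 -0.    0.97  1.32]
held 105 face-nominal -2.3016209326002546 yaw deg -0.21931663396494092 tilt -1.059005479965797 a range [-13.32  13.77]
susp 106 face-nominal -1.9794898807004238 yaw deg -0.08529067068450369 tilt 0.12687439536681147 a range [-13.58  13.94]
sockE 99 face-nominal -1.92956361594592 yaw deg -0.23572859976896768 tilt 0.05993051299219828 a range [-23.28  23.3 ]
sockF 119 face-nominal -1.9479364742590164 yaw deg 0.12135147035280267 tilt -0.49354700212667146 a range [-23.36  22.37]
[594.5, 29.6] scene 193 75.84565791065268 (array([593.31,  28.43]), array([26.93, 35.98]), 17.238733291625977)
[594.5, 29.6] top 39 74.65964775277689 (array([583.65,  26.23]), array([ 3.9 , 31.58]), 15.639266014099121)
[617.8, -46.9] scene 212 75.85947051340406 (array([616.85, -48.01]), array([26.77, 34.88]), 16.175817489624023)
t 12.25 pos [591.52  29.04 130.57] cmd [592.24  29.09 131.48] rot err [-0.1   0.    0.03] F [-0.03  0.46 -0.22] T [0.02 0.02 0.03] w 43.99317338629125 J [0.05 0.4  1.78 0.   0.97 1.32]
shift cm [8.   0.15 0.14] rotvec deg [  0.   -89.99   0.  ]
```

```bash
python3 - <<'E'
from face import *
D=np.mean([cams.get_image('scene')[1] for _ in range(4)],0);X=cloud('scene',D)
y=np.radians(-73);h=np.array([np.cos(y),np.sin(y)]);t=np.array([-h[1],h[0]])
for c in ([593.3,28.5],[616.85,-48]):
  q=X[...,:2]-c;a=q@h;b=q@t;m=(abs(a)<15)&(abs(b)<11)&(abs(X[...,2]-76)<3)
  co,res,_,_=np.linalg.lstsq(np.c_[a[m],b[m],np.ones(m.sum())],X[...,2][m],rcond=None)
  sd=np.sqrt(res/m.sum());print(m.sum(),'slope deg h,t',np.degrees(co[:2]),'z',co[2],'sd',sd, 'se deg',np.degrees(sd/np.sqrt(m.sum())/7))
status()
E
```

```text
112 slope deg h,t [-0.557 -0.102] z 76.34059909902875 sd [0.604] se deg [0.467]
136 slope deg h,t [-0.116 -0.264] z 76.31497984778758 sd [0.609] se deg [0.427]
t 12.45 pos [591.936  29.053 130.878] cmd [592.238  29.093 131.478] rot err [-0.06   0.001  0.016] F [ 0.063  1.217 -0.625] T [-0.042  0.078 -0.036] w 43.895903183125995 J [ 0.047  0.395  1.777 -0.     0.97   1.321]
```

Spare is home: its top is at the same height as the suspect's and level within noise. Next I move above the suspect, jaws across its short side.

Request:
send_rows --increments '[[[8.0,0.15,0.14],[0,-90,0],4.4],[[8.0,0.15,0.14],[0,-90,0],4.4],[[8.0,0.15,0.14],[0,-90,0],4.4],[[8.0,0.15,0.14],[0,-90,0],4.4],[[8.0,0.15,0.14],[0,-90,0],4.4],[[8.0,0.15,0.14],[0,-90,0],4.4],[[8.0,0.15,0.14],[0,-90,0],4.4],[[8.0,0.15,0.14],[0,-90,0],4.4],[[8.0,0.15,0.14],[0,-90,0],4.4],[[8.0,0.15,0.14],[0,-90,0],4.4],[[8.0,0.15,0.14],[0,-90,0],4.4],[[8.0,0.15,0.14],[0,-90,0],4.4]]'

```text
clock: 13.95
ee_pos: [617.0, -47.0, 129.9]
tool_rot: [-0.699, -0.104, 0.104, 0.699]
ft_force: [-0.3, 0.0, 0.4]
width: 44.1
```

```bash
python3 - <<'E'
from face import *
apply([8,.15,.14],[0,-90,0]); status()
im,d=cams.get_image('scene');save('c5.png',cv2.resize(im[220:340,265:385],None,fx=5,fy=5,interpolation=cv2.INTER_CUBIC))
plan([617.0,-47.2,43],down(17))
E
```

```text
t 13.95 pos [616.964 -47.01  129.915] cmd [616.977 -46.999 129.979] rot err [0.006 0.064 0.006] F [-0.298  0.033  0.446] T [-0.001 -0.101  0.026] w 44.07176018882204 J [-0.078  0.432  1.72   0.     0.989 -0.374]
shift cm [-0.004  8.698 -0.02 ] rotvec deg [0.001 0.008 0.   ]
```

View pics/c5.png

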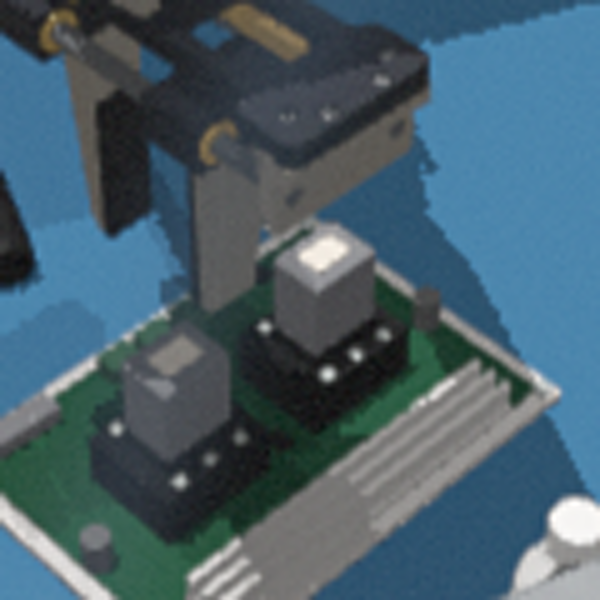

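The spare sits flush in its socket at crop (325,290), and the open jaws hang above the suspect at (175,400). Descending to grip it.

Request:
send_rows --increments '[[[0,3.0,-0.02],[0,0,0],4.4],[[0,5.0,-0.02],[0,0,0],4.4],[[0,7.0,-0.02],[0,0,0],4.4],[[0,8.7,-0.02],[0,0,0],4.4],[[0,8.7,-0.02],[0,0,0],4.4],[[0,8.7,-0.02],[0,0,0],4.4]]'

```text
clock: 14.75
ee_pos: [617.5, -47.2, 43.4]
tool_rot: [0.699, 0.105, -0.104, -0.699]
ft_force: [-0.1, -0.4, 0.6]
width: 44.0
```

Request:
send_rows --increments '[[[0,0,0],[0,0,0],3.0],[[0,0,0],[0,0,0],2.0],[[0,0,0],[0,0,0],1.0],[[0,0,0],[0,0,0],1.0],[[0,0,0],[0,0,0],1.0],[[0,0,0],[0,0,0],1.0]]'

```text
clock: 15.5
ee_pos: [617.1, -47.3, 43.6]
tool_rot: [0.699, 0.105, -0.104, -0.699]
ft_force: [-3.4, -0.8, 5.8]
width: 26.0
```

```bash
python3 - <<'E'
from face import *
apply([0,8.7,-.02],[0,0,0]); status()
E
```

```text
t 15.5 pos [617.076 -47.333  43.603] cmd [617.036 -47.191  42.979] rot err [-0.011  0.002 -0.007] F [-3.369 -0.767  5.843] T [-0.139  0.378 -0.021] w 26.018611728742886 J [-0.079  0.544  1.769 -0.     0.829 -0.376]
```

Request:
send_rows --increments '[[[0,-0.3,0],[0,0,0],1.0],[[0,-0.6,0],[0,0,0],1.0],[[0,-1.0,0],[0,0,0],1.0],[[0,-1.5,0],[0,0,0],1.0],[[0,-2.5,0],[0,0,0],1.0],[[0,-5.0,0],[0,0,0],1.0],[[0,-9.0,0],[0,0,0],1.0],[[0,-14.0,0],[0,0,0],1.0],[[0,-18.0,0],[0,0,0],1.0],[[0,-18.0,0],[0,0,0],1.0],[[0,-18.0,0],[0,0,0],1.0]]'

```text
clock: 16.88
ee_pos: [616.5, -47.1, 222.5]
tool_rot: [-0.699, -0.104, 0.105, 0.699]
ft_force: [-0.4, 0.1, -1.2]
width: 25.5
```

```bash
python3 - <<'E'
from face import *
apply([0,-18,0],[0,0,0]); status()
G=np.array([512.3,337,130]);cz=-down(36,.5).as_matrix()[:,1];print(cz,G+cz*70)
plan(G+cz*(70+23.6+50),down(36,.5))
E
```

```text
t 16.875 pos [616.498 -47.138 222.543] cmd [617.034 -47.189 222.979] rot err [0.015 0.002 0.031] F [-0.408  0.117 -1.231] T [-0.034 -0.09   0.017] w 25.545222332197195 J [-0.079  0.336  1.64   0.     1.167 -0.376]
[-0.388 -0.282  0.878] [485.15  317.274 191.431]
shift cm [-5.288 -3.305 37.562] rotvec deg [  4.749 -18.593 -28.383]
```

Request:
send_rows --increments '[[[-5.29,-3.3,37.56],[4.75,-18.59,-28.38],1.0],[[-5.29,-3.3,37.56],[4.75,-18.59,-28.38],1.0],[[-5.29,-3.3,37.56],[4.75,-18.59,-28.38],1.0],[[-5.29,-3.3,37.56],[4.75,-18.59,-28.38],1.0],[[-5.29,-3.3,37.56],[4.75,-18.59,-28.38],1.0],[[-5.29,-3.3,37.56],[4.75,-18.59,-28.38],1.0],[[-5.29,-3.3,37.56],[4.75,-18.59,-28.38],1.0],[[-5.29,-3.3,37.56],[4.75,-18.59,-28.38],1.0],[[-5.29,-3.3,37.56],[4.75,-18.59,-28.38],1.0],[[-5.29,-3.3,37.56],[4.75,-18.59,-28.38],1.0],[[-5.29,-3.3,37.56],[4.75,-18.59,-28.38],1.0],[[-5.29,-3.3,37.56],[4.75,-18.59,-28.38],1.0]]'

```text
clock: 18.38
ee_pos: [457.0, 295.9, 256.0]
tool_rot: [-0.598, -0.378, 0.045, 0.706]
ft_force: [0.6, -0.1, -1.3]
width: 25.7
```

```bash
python3 - <<'E'
from face import *
apply([-5.29,-3.3,37.56],[4.75,-18.59,-28.38]); status()
G=np.array([512.3,337,130]);cz=-down(36,.5).as_matrix()[:,1]
plan(G+cz*(70+23.6+5),down(36,.5))
E
```

```text
t 18.375 pos [456.984 295.93  255.988] cmd [456.585 296.513 255.972] rot err [-0.031  0.061 -0.001] F [ 0.647 -0.064 -1.336] T [-0.202  0.13   0.043] w 25.698247752798927 J [ 0.546 -0.057  2.131  0.072  0.57  -0.131]
shift cm [0.005 4.497 0.001] rotvec deg [-0.001 -0.004 -0.002]
```

Request:
send_rows --increments '[[[0,1.5,0],[0,0,0],1.0],[[0,3.0,0],[0,0,0],1.0],[[0,4.0,0],[0,0,0],1.0],[[0,4.5,0],[0,0,0],1.0],[[0,4.5,0],[0,0,0],1.0],[[0,4.5,0],[0,0,0],1.0],[[0,4.5,0],[0,0,0],1.0],[[0,4.5,0],[0,0,0],1.0]]'

```text
clock: 19.38
ee_pos: [474.1, 309.2, 216.9]
tool_rot: [-0.597, -0.378, 0.045, 0.706]
ft_force: [-0.7, 0.5, -0.8]
width: 25.6
```

```bash
python3 - <<'E'
from face import *
apply([0,4.5,0],[0,0,0]); status()
ims=[]
for c in('scene','top'):
  L=[cams.get_image(c) for _ in range(3)]; im=L[0][0]; d=np.median([l[1] for l in L],0); np.savez(c+'2.npz',im=im,d=d)
  u,v=px(c,[495,325,190]).astype(int); ims.append(cv2.resize(im[v-50:v+50,u-50:u+50],(400,400),interpolation=cv2.INTER_CUBIC)); print(c,u,v)
save('c6.png',np.hstack(ims))
E
```

```text
t 19.375 pos [474.134 309.206 216.869] cmd [474.037 309.193 216.48 ] rot err [-0.003  0.001 -0.036] F [-0.67   0.459 -0.802] T [-0.218  0.12  -0.035] w 25.58933179351519 J [ 0.552  0.037  2.14   0.081  0.467 -0.139]
scene 428 162
top 125 267
```

View pics/c6.png

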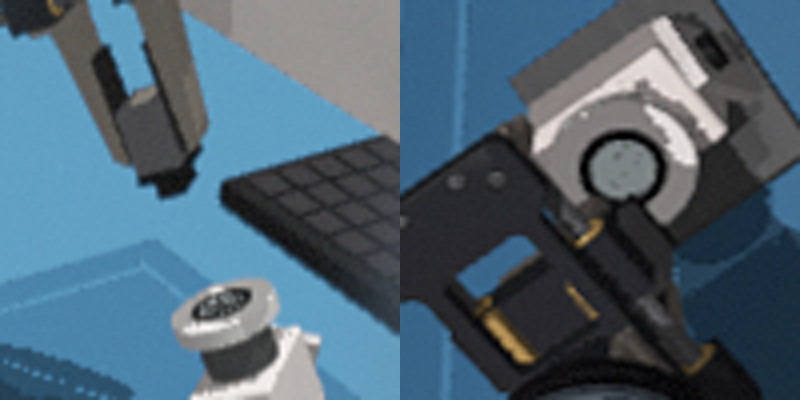

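```bash
cat > fin.py <<'E'
from plan import *
def ringfit(X,yaw=36):
    n=-down(yaw,.5).as_matrix()[:,1]; G0=np.array([511,335.5,130])
    q=X-G0; I=X[(abs(q@n)<2.5)&(np.linalg.norm(q,axis=-1)<36)]
    o=I.mean(0);w=I-o
    nn=np.linalg.svd(w,full_matrices=False)[2][2];nn*=np.sign(nn[2])
    k=abs(w@nn)<1.5;I=I[k]; o=I.mean(0);nn=np.linalg.svd(I-o,full_matrices=False)[2][2];nn*=np.sign(nn[2])
    yv=down(yaw,.5).as_matrix()[:,2];xv=np.cross(yv,n)
    ab=np.stack([(I-o)@xv,(I-o)@yv],1).astype(np.float32);(a,b),r=cv2.minEnclosingCircle(ab)
    c=o+a*xv+b*yv
    c=c-n*((c-o)@n)
    return c,nn,r,len(I)
if __name__=='__main__':
  X=cloud('scene',np.load('scene2.npz')['d'])
  X0=cloud('scene',np.load('scene0.npz')['d'])
  for Y in(X,X0):
    c,n,r,k=ringfit(Y);print('ring',c,n,'tilt',np.arccos(n[2]),'yaw',np.degrees(np.arctan2(-n[1],-n[0])),r,k)
  Q0=X0[(abs(X0[...,2]-12)<3)&(np.linalg.norm(X0[...,:2]-[540,350],axis=-1)<110)]
  s=read_state();p=s['ee_pos'];r=R.from_quat(s['tool_rot'])
  L=r.inv().apply((X-p).reshape(-1,3)); ok=X.reshape(-1,3)[:,2]>50
  m=(abs(L[:,0])<50)&(abs(L[:,2])<30)&(L[:,1]>-40)&(L[:,1]<45)&ok
  Q=L[m]
  for a in range(-36,32,4):
    k=(Q[:,1]>=a)&(Q[:,1]<a+4)
    if k.sum()>2: print(a,k.sum(),'x',np.percentile(Q[k,0],[0,5,50,95,100]),'z',np.percentile(Q[k,2],[0,5,50,95,100]))
  k=(Q[:,1]>-30)&(Q[:,1]<0)&(abs(Q[:,0])<11)
  F=Q[k];zz=F[:,2];med=np.median(zz);F=F[abs(zz-med)<2.5]
  co=np.linalg.lstsq(np.c_[F[:,0],F[:,1]+15,np.ones(len(F))],F[:,2],rcond=None)[0];print('face',len(F),'z',co[2],'slopes deg x,y',np.degrees(co[:2]))
  print('max y',np.sort(Q[:,1])[-10:])
  print('ring in tool',r.inv().apply(ringfit(X)[0]-p))
E
python3 fin.py
```

```text
ring [511.425 335.62  130.223] [-0.381 -0.287  0.879] tilt 0.49686669283985707 yaw 37.00302988040396 30.456981658935547 236
ring [511.61  335.719 130.321] [-0.38  -0.285  0.88 ] tilt 0.49520435310830274 yaw 36.844392262479936 30.36151123046875 220
-36 86 x [-26.732 -20.983   0.441  28.033  29.269] z [-18.296 -16.648  -9.189   8.477  13.74 ]
-32 49 x [-25.    -21.654   8.211  28.056  28.27 ] z [-19.532 -18.732 -11.943  -0.191   6.364]
-28 49 x [-25.685 -23.339   8.538  28.107  28.392] z [-18.509 -18.091 -12.199  -1.771   3.518]
-24 49 x [-25.728 -21.73   10.026  27.696  27.898] z [-19.187 -18.378 -11.712   1.54    6.51 ]
-20 51 x [-25.435 -22.146   8.605  27.005  27.936] z [-19.683 -18.77  -11.262  -3.783   1.198]
-16 45 x [-25.145 -21.251   6.933  27.102  27.362] z [-19.848 -18.987 -14.071  -1.161   6.932]
-12 43 x [-23.199 -20.619   8.609  26.115  26.531] z [-19.313 -17.759 -11.303  -0.539   7.229]
-8 48 x [-25.117 -21.733   8.439  25.875  26.567] z [-18.853 -18.466 -12.741  -2.063   7.376]
-4 32 x [-22.023 -19.072   3.516  20.161  21.061] z [-18.667 -17.973 -15.601  -8.644  -5.268]
0 24 x [-11.168 -10.677   3.34   12.388  12.754] z [-18.639 -18.344 -16.733 -10.047  -3.576]
4 32 x [-12.696 -11.271   7.746  14.408  14.802] z [-19.153 -18.873 -16.457   2.214  10.579]
8 20 x [-10.073 -10.033   6.168  13.522  13.806] z [-19.889 -18.712 -16.648  15.071  17.062]
12 12 x [-7.653 -6.304  2.747  8.49   8.604] z [-14.963 -14.261 -11.758   5.791   9.841]
16 23 x [-7.01  -6.129  5.225  8.519  8.836] z [-13.921 -13.111 -11.383   6.942   7.601]
20 10 x [-4.928 -4.297  5.322  7.94   8.241] z [-13.991 -13.652 -11.4     5.667   5.957]
face 125 z -17.130272198426432 slopes deg x,y [-0.275  0.389]
max y [20.387 20.523 20.966 21.102 21.57  21.876 21.88  22.394 22.434 22.984]
ring in tool [-1.216 97.698 -0.554]
```

```bash
python3 - <<'E'
from plan import *
status()
M=down(36.2,.5).as_matrix();G=np.array([511.75,336.9,130])-.4*M[:,0]
s=read_state();r=R.from_quat(s['tool_rot']);print('from measured',r.inv().apply(G-M[:,1]*93.7-s['ee_pos']))
plan(G-M[:,1]*93.7,down(36.2,.5))
E
```

```text
t 19.675 pos [474.067 309.163 216.543] cmd [474.037 309.193 216.48 ] rot err [-0.001  0.001 -0.004] F [ 0.932 -0.249 -0.818] T [-0.183  0.123  0.016] w 25.875669355875132 J [ 0.552  0.037  2.14   0.081  0.467 -0.14 ]
from measured [-0.829  4.681  0.132]
shift cm [-0.079  0.463  0.009] rotvec deg [ 0.095 -0.179 -0.002]
```

Request:
send_rows --increments '[[[-0.04,0.2,0],[0,0,0],1.0],[[-0.08,0.46,0.01],[0.1,-0.2,0],1.0],[[-0.08,0.46,0.01],[0.1,-0.2,0],1.0],[[-0.08,0.46,0.01],[0.1,-0.2,0],1.0],[[-0.08,0.46,0.01],[0.1,-0.2,0],1.0],[[-0.08,0.46,0.01],[0.1,-0.2,0],1.0],[[-0.08,0.46,0.01],[0.1,-0.2,0],1.0],[[-0.08,0.46,0.01],[0.1,-0.2,0],1.0]]'

```text
clock: 20.68
ee_pos: [475.2, 310.2, 212.1]
tool_rot: [-0.597, -0.379, 0.047, 0.706]
ft_force: [0.2, -0.2, -0.9]
width: 25.9
```

```bash
python3 - <<'E'
from plan import *
apply([-.08,.46,.01],[.1,-.2,0]); status()
L=[cams.get_image('scene') for _ in range(5)];np.savez('scene2.npz',im=L[0][0],d=np.median([l[1] for l in L],0))
save('c7.png',cv2.resize(L[0][0][100:340,260:500],(600,600),interpolation=cv2.INTER_CUBIC))
status()
E
python3 fin.py
```

```text
t 20.675 pos [475.209 310.172 212.093] cmd [475.195 310.157 212.059] rot err [ 0.002  0.001 -0.002] F [ 0.192 -0.208 -0.872] T [-0.156  0.109 -0.004] w 25.948657391191883 J [ 0.551  0.047  2.142  0.088  0.456 -0.15 ]
t 20.925 pos [475.226 310.147 212.086] cmd [475.195 310.157 212.059] rot err [ 0.     0.005 -0.001] F [ 0.664  0.41  -0.828] T [-0.192  0.152  0.019] w 25.718939112725025 J [ 0.551  0.047  2.142  0.088  0.456 -0.15 ]
ring [511.182 336.74  130.427] [-0.386 -0.288  0.876] tilt 0.5024469139682999 yaw 36.79982312585209 30.291044235229492 237
ring [511.61  335.719 130.321] [-0.38  -0.285  0.88 ] tilt 0.49520435310830274 yaw 36.844392262479936 30.36151123046875 220
-36 84 x [-27.398 -22.442  -0.45   28.285  28.647] z [-16.89  -16.081  -9.246   9.024  14.546]
-32 53 x [-26.921 -22.858   7.422  27.956  28.666] z [-18.355 -17.72  -11.043  -0.961   5.253]
-28 47 x [-25.523 -23.033   6.059  27.54   28.042] z [-18.125 -17.849 -11.129  -2.043   6.182]
-24 50 x [-26.903 -23.265   8.811  27.391  27.531] z [-18.331 -17.787 -11.308   0.319   8.049]
-20 48 x [-26.745 -22.722   6.725  27.1
[... 452 characters left out ...]
1.25    3.153  13.392  13.58 ] z [-18.297 -18.103 -16.76   -7.757  -6.262]
4 34 x [-11.547  -9.884   7.479  13.674  13.804] z [-18.624 -18.325 -16.218   4.287  14.467]
8 21 x [-12.039 -10.197   6.733  13.481  13.524] z [-17.975 -17.889 -16.844   6.826  12.918]
12 10 x [-6.806 -6.657  1.871  7.39   7.853] z [-13.808 -13.368 -11.956  -4.38    0.434]
16 18 x [-5.666 -5.072  5.444  8.389  8.392] z [-13.638 -12.484 -10.793   5.152   5.809]
20 14 x [-6.568 -5.144  6.394  7.871  8.046] z [-12.858 -12.761 -11.541   9.247  10.626]
face 129 z -16.88241193387852 slopes deg x,y [0.077 0.222]
max y [20.888 20.896 21.068 21.35  21.422 21.899 22.154 22.156 22.517 22.594]
ring in tool [ 0.099 93.103  0.215]
```

View pics/c7.png

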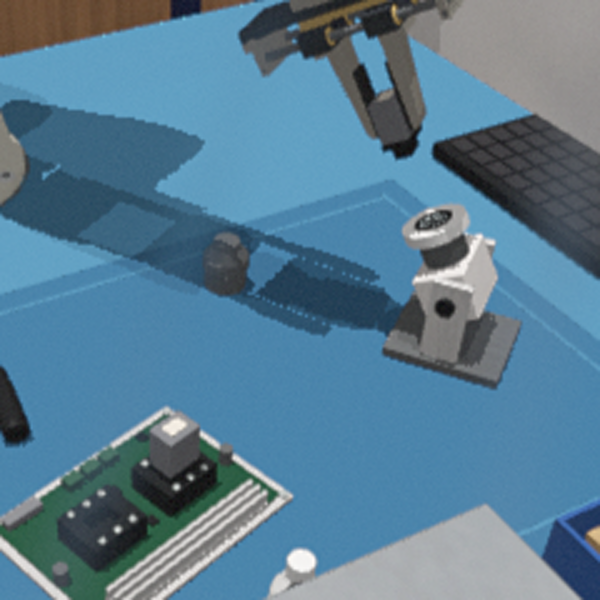

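The relay is held over the lens: foot at crop (403,147), lens at (432,220). The spare sits in its socket at (175,445). The suspect's socket is empty at (100,525).

```bash
python3 - <<'E'
from plan import *
status(); print(ctrl.hand_in())
E
```

```text
t 20.925 pos [475.226 310.147 212.086] cmd [475.195 310.157 212.059] rot err [ 0.     0.005 -0.001] F [ 0.664  0.41  -0.828] T [-0.192  0.152  0.019] w 25.718939112725025 J [ 0.551  0.047  2.142  0.088  0.456 -0.15 ]
the job is handed in; nothing more can be done
None
```

I plugged the spare into the empty socket and let go of it. I then pulled the suspect and handed the job in at 20.9 s with it held still in front of the inspection camera. I have no verdict back.

**Spare:** It stopped under about 16 N of push. After release, its top was at the same height as the suspect's (75.85 and 75.86 mm) and level within noise.

**Suspect:** In the last check with the scene camera, the lens was within about 0.3 mm of the relay's axis. The gap from glass to foot read 69.5 mm there, against 70 mm by the arm's own position. The long side was level within about 0.3°. I saw no contact with the camera, and the wrist force stayed at about 1 N.

**Disagreements and weak points:**
- **Spare grip:** I misread the spare's yaw by 90° and gripped it across the 34 mm side instead of the 26 mm side. I kept that grip, and it did no harm.
- **Camera calibration:** The two cameras differed by 1–2 mm, so I corrected them against the arm's own contacts. The lens position and the gap are therefore sure to about 1 mm.
- **Spare's tilt:** Its side face read about 1° off vertical, although its top face read level.
- **Other items:** I did not re-measure them. None looked moved in the final picture, but it leaves out the rack, the spool and the look-alikes.

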